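# Stow a drive module and snap the slide-top case shut

### The arm

A 6-joint arm with a two-finger parallel gripper is mounted at the origin on the work surface. World frame = base frame: x ahead of the robot, y to its left, z up, the work surface at z = 0. Lengths are in mm, angles in rad, forces in N, time in s.
With the tool pointing down it reaches from about 375 to 750 mm from the base axis. Payload 9 kg.
Tool frame: the origin (TCP) lies at the very end of the fingers, on their centre line; the grasp point (between the pads) lies 19 mm behind it; z points along the fingers, y is the line along which they close (so a half turn about z gives the same grasp; the last joint's range is limited). The gripper opens to 85 mm and grips with 20 to 120 N. Pads are 22 mm wide; open, the fingers measure 114 mm over their backs; the gripper's body (76 mm by 85 mm) begins 54 mm behind the grasp point. The pads swing forward as they close: fully open they stand 13 mm farther back than shut.
Start: joints at [1.025, 0.104, 0.097, 1.564, 0, 1.353], TCP at [193.182, 568.082, 231.331] pointing down, gripper open.
Joint ranges: [-2.99, 2.99], [-0.84, 1.86], [-1.1, 1.16], [-1.84, 2.11], [-1.51, 1.56], [-3.14, 3.14]. Speed limits (rad/s): [2.22, 2.22, 2.57, 3.14, 3.14, 3.14].

### API

Orientations are given as a rotation vector (axis times angle).
In Python, from plant import bot, vision, job, finder gives the robot as it stands.
- The arm moves only by the tool apply_moves, never from a script. Its argument "motion" is a list that holds one entry, the list of rows, each a list of 7 numbers: the turn, a rotation vector about the tool's x, y, z in rad, then the shift along the tool's x, y, z in mm, then the opening, from -1 (shut) to 1 (fully open). A call has 1 to 10 rows; each row shifts and turns the commanded pose from where the row before left it, along the tool's axes as they then stand; what a row does not reach is not made up. A row lasts 1/12 s, in which the tool goes at most 41.7 mm and 7.16 degrees, less where a joint would pass 70% of its speed; a pose out of reach is approached as far as the arm can. A call is refused whole if a number of a shift passes 41.7 or a number of a turn 0.125, either way. A call with a gripper value outside its range is refused whole. The fingers move at their own pace and stop on an object; "newtons" is the grip in N (left out, the last holds). Time passes only in rows, so rows that do not move let the fingers close. It gives the time, the measured TCP pose, the force, the opening and the grip force at its end, in the units of the state.
- bot.observe(): the state, without advancing time (a new reading comes with each control period).
- vision.read_camera(name): name is "side" or "top" or "wrist"; returns a dict with "img" (400x640x3 uint8, blue, green, red), "camera_matrix" (3x3 intrinsics, pixels), "distortion" ([k1, k2, p1, p2, k3] as OpenCV has them; the pictures are not rectified), "R" (3x3) and "t" (3): a world point X has camera coordinates R X + t; the wrist camera has in their place "hand_eye" (4x4, takes a point from camera to tool coordinates, whose origin is the TCP and whose axes are the flange's). Camera axes: x right, y down, z forward; pixel columns grow to the right and rows downward; lengths in mm; the calibration is good to about 2 mm. A picture is of the moment at which its call begins: read the wrist's pose just before it. There is no depth.
- job.hand_in(): hands the job in; it is judged then, once.
Trained networks look in a picture, given as the dict that the camera call returned (one of the last four; its "shot" number tells which), for a name from the list of things; names that differ only in an ending like _2 or _b are one class to them, and where a whole thing is asked for, a point or a joint stands for the part that bears it (a point fixed in the world has none). Each returns a list of dicts, best first, with "p" (0 to 1); they miss things now and then, are a little off and sometimes report something else, mostly with a low value. They report only what shows in the picture. A call takes as long as a camera call. They do not tell look-alikes from the thing itself.
- finder.spot_in(picture, query): "bbox" ([left, top, right, bottom] in pixels, round what is visible of it).
The state is a dict: "clock": time; "joint_pos": joint angles; "qvel": joint speeds; "effort": joint torques, N m; "position": TCP position; "eef_rot": TCP orientation; "force": force on the tool from outside, world axes, zero at the start; "torque": the same for the moment, N m; "gripper_width": finger opening in mm; "finger_force": force on a finger pad.
Only numpy, scipy, OpenCV 4.12 (cv2) and the standard library are available. Lean on these libraries where they do the work, as an engineer would, in place of code of your own. Each camera call takes 0.05 s, during which the arm holds its last target. There are 200 camera calls.

### The job

Lay the drive module (green board with a finned aluminium cooler) flat in the open part of the grey case without dropping it, then slide the blue lid along its grooves, pushing on its yellow bar, until it snaps over the red ridge and is fully home. The case is loose and slides away before the ridge gives, so it must come to bear against the black buffer of the steel stop, which is set differently each time; push gently and feel for the end, do not ram the lid, and do not knock over the screw jar.

Things in the scene. Friction and masses are not known exactly. Their poses are not given: they have to be found in the camera images.
- stop: Steel bar bolted to the bench, 30 mm (x) by 170 mm (y) by 30 mm high; it cannot move. Origin: centre of its underside. In front of its -x face, towards the case, stands its adjustable buffer: a black rubber block 90 mm (y) by 22 mm high on two brass rods, whose front is 10 to 48 mm out from that face. Its setting differs each time and is not reported; it holds against 80 N.
- case: Loose grey plastic case, about 0.6 kg, 170 (x) by 100 (y) by 39 mm high, its +x end 55 to 75 mm short of the stop's -x face (7 to 65 mm short of the buffer), within 0.06 rad of square to it; it starts to slide at about 3 to 6 N. Origin: centre of its underside; z up. The lid closes towards its +x, which points at the stop. Its -x end is open above 27 mm, so that the lid runs out over it.
- case_floor (a point): On the case's inner floor, 4 mm above its underside, at the middle of the part the lid leaves open at the start (case x = +23 mm). Inside: 84 mm wide, case x = -81 to +61 mm; beyond that a solid 23 mm high ledge carries the ridge. Walls 28 mm high to the lid's underside; above them the grooves, roofed by lips up to 39 mm high, 76 mm apart. At least x = -14 to +61 mm is open.
- lid_center (a point): Centre of the top face of the blue lid plate, axes as the case's: 166 (x) by 89 (y) by 7 mm, 80 g, loose, slippery (friction 0.25), held in the case's grooves with 1 to 1.5 mm of play; 35 mm above the case's underside, at case x = -2 mm when home. It slides with 1 N or less until about 17 mm before home, where its front edge meets the ridge.
- lid_bar (a point): Centre of the yellow bar on the lid's -x end, 8 (x) by 64 (y) by 16 mm high, outer face flush with the lid's end: both can be pushed from behind. 43 mm above the case's underside; at case x = -81 mm when fully home, 95 to 105 mm farther out at the start. Forcing the ridge takes 8 to 13 N with the case braced; then it snaps in and meets a hard wall. Over 30 N of push is ramming.
- ridge (a joint): How far the sprung ridge is pressed down, in m: 0 = up (also when the lid is home, with its underside's cross groove over the ridge), about 0.002 to 0.0035 = pressed down by the lid's front edge.
- ridge_top (a point): Crest of the red sprung ridge, a 44 mm long round bar of 8 mm radius lying across the case near its +x end (x = 69.5 mm), standing 3.5 mm above the groove's floor when up. Hidden below the lid when shut.
- module_center (a point): Centre of the loose drive module, 50 mm (x) by 30 mm (y) by 12 mm high, 50 g: green board with a finned aluminium cooler. It lies flat on the bench, z up, beyond the stop.
- jar: Closed glass jar of screws with a black cap, 52 mm across, 62 mm high, loose, 160 g. Origin: centre of its underside, z up.
Not all that is in view belongs to the job. Of the things that look like the case, take the one that is farthest to the robot's left at the start.

How it is judged:
By the outcome, as a careful person would: the job done as asked, in the order asked, and still so for the second after the job is handed in, with the robot touching nothing.
It also fails if it takes over 58 s, if anything falls off the work surface, if the arm or the gripper's body presses on something with over 40 N, if the wrist force passes 120 N, or if a joint passes its speed limit or range.

## Working session

There is one attempt and no reset: what is moved stays moved. The work goes in short steps, Python scripts to look and compute and a tool call to move; the robot and the scene stay as the last step left them, time stands still between calls to the robot, and variables do not carry over. Pictures are saved under pics/ and viewed, at most 10 in all, crops included, and the job is handed in when it is done.

Besides the shell and the picture viewer there is one more tool, called after "Emit:" by a JSON object that holds its "api" and its "payload". apply_moves: Moves the arm, as the interface text tells. Its arguments: {"type":"object","properties":{"motion":{"type":"array"},"newtons":{"type":"number"}},"required":["motion"]}

```bash
mkdir -p pics; ls; cat > h.py <<'E'
import numpy as np, cv2
from plant import bot, vision, job, finder
def ray(c,uv,z,pose=None):
    K=np.array(c["camera_matrix"]);d=np.array(c["distortion"])
    n=cv2.undistortPoints(np.array([[uv]],float),K,d).ravel();v=np.array([n[0],n[1],1])
    if "R" in c and pose is None:
        R=np.array(c["R"]);t=np.array(c["t"]);o=-R.T@t;w=R.T@v
    else:
        H=np.array(c["hand_eye"]);Rt=cv2.Rodrigues(np.array(pose[1],float))[0]
        o=Rt@H[:3,3]+np.array(pose[0]);w=Rt@H[:3,:3]@v
    return o+w*(z-o[2])/w[2]
E
python3 - <<'E'
from h import *
s=bot.observe();print(s)
for n in("top","side"):
    c=vision.read_camera(n);cv2.imwrite(f"pics/{n}0.png",c["img"])
    for q in("case","stop","lid_bar","module_center","jar","ridge_top"):
        for r in finder.spot_in(c,q)[:3]:
            b=r["bbox"];m=((b[0]+b[2])/2,(b[1]+b[3])/2)
            print(n,q,round(r["p"],2),np.round(b),ray(c,m,{"lid_bar":43,"module_center":6}.get(q,30)).round())
E
```

```text
pics
{'clock': 0.0, 'joint_pos': array([ 1.02528224e+00,  1.04716847e-01,  9.64548499e-02,  1.56391021e+00,
       -2.39409691e-05,  1.35313808e+00]), 'qvel': array([ 7.10647490e-04,  5.01176790e-05,  1.17441264e-03, -1.46487049e-03,
        1.55650140e-03, -2.74983701e-03]), 'effort': array([ 1.22516336e-03, -5.56929946e+01,  5.03651083e+01,  1.69011910e-02,
       -3.79776911e-04, -5.01555201e-05]), 'position': array([192.99903989, 567.7473138 , 230.50412486]), 'eef_rot': array([-5.12611211e-01, -3.09899187e+00,  2.01946681e-03]), 'force': array([0.36438717, 0.10359063, 0.14466593]), 'torque': array([ 0.07591193, -0.00207437, -0.0028425 ]), 'finger_force': 0.0, 'gripper_width': 85.42894742356553}
top case 0.71 [403. 258. 459. 330.] [ 176. -323.   30.]
top case 0.64 [287. 136. 348. 174.] [566. -20.  30.]
top stop 0.87 [354. 127. 380. 185.] [ 560. -158.   30.]
top lid_bar 0.86 [250. 141. 309. 174.] [556.  86.  43.]
top module_center 0.73 [432. 163. 452. 183.] [ 516. -374.    6.]
top jar 0.86 [209. 105. 222. 119.] [695. 269.  30.]
top ridge_top 0.47 [431. 313. 446. 323.] [ 112. -341.   30.]
top ridge_top 0.41 [342. 143. 341. 158.] [578. -87.  30.]
side case 0.9 [188. 285. 296. 376.] [ 177. -335.   30.]
side case 0.82 [344. 169. 406. 222.] [557. -39.  30.]
side stop 0.66 [363. 217. 433. 248.] [ 557. -182.   30.]
side lid_bar 0.6 [338. 145. 389. 188.] [567.  74.  43.]
side module_center 0.8 [406. 296. 431. 319.] [ 519. -366.    6.]
side jar 0.86 [370. 120. 385. 143.] [692. 270.  30.]
side ridge_top 0.45 [201. 330. 213. 354.] [ 114. -340.   30.]
```

```bash
sleep 1
```

```text
(no output)
```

View pics/top0.png

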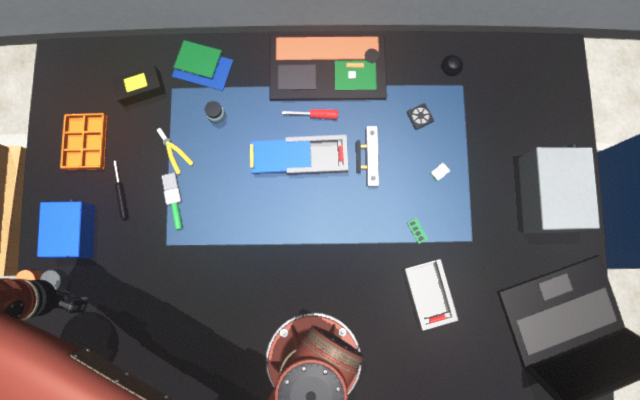

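View pics/side0.png

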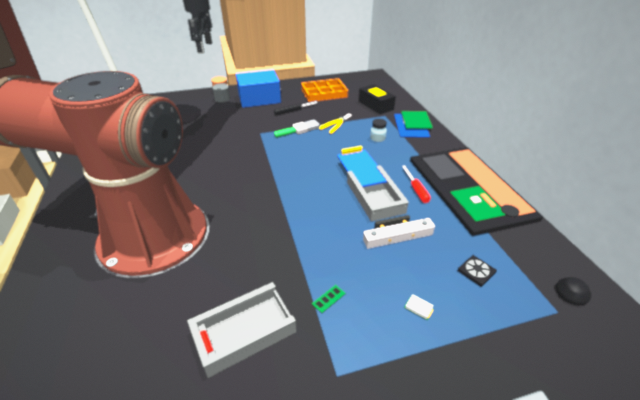

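The top view shows the case with its blue lid at about (300,155) and the yellow bar at (251,156). The stop is at (372,155), with its buffer at (358,156). The jar is at (214,112). The object at (441,172) may be the module, and the green RAM-like board at (417,230) may be a decoy. The case's +x points along world -y.

```bash
cat >> h.py <<'E'
def d2t(s,target):
    R=cv2.Rodrigues(np.array(s["eef_rot"],float))[0]
    return R.T@(np.array(target)-s["position"])
def rest(): s=bot.observe();return s,(s["position"],s["eef_rot"])
E
python3 - <<'E'
from h import *
s=bot.observe();c=vision.read_camera("wrist");print(np.array(c["hand_eye"]).round(3),c["camera_matrix"])
print(cv2.Rodrigues(s["eef_rot"])[0].round(3))
for t in ([400,100,230],[470,-330,230]): print(d2t(s,t).round())
c=vision.read_camera("top");cv2.imwrite("pics/mod.png",cv2.resize(c["img"][140:250,390:480],None,fx=5,fy=5,interpolation=cv2.INTER_CUBIC))
E
```

```text
[[ 0.00000e+00 -9.51000e-01 -3.08000e-01  7.79780e+01]
 [ 1.00000e+00  0.00000e+00 -1.00000e-03  6.38000e-01]
 [ 1.00000e-03 -3.08000e-01  9.51000e-01 -1.41963e+02]
 [ 0.00000e+00  0.00000e+00  0.00000e+00  1.00000e+00]] [[306.85691665   0.         317.36097974]
 [  0.         306.85691665 198.62203982]
 [  0.           0.           1.        ]]
[[-0.947  0.322  0.   ]
 [ 0.322  0.947  0.   ]
 [-0.     0.    -1.   ]]
[-347. -377.    1.]
[-551. -761.    1.]
```

View pics/mod.png

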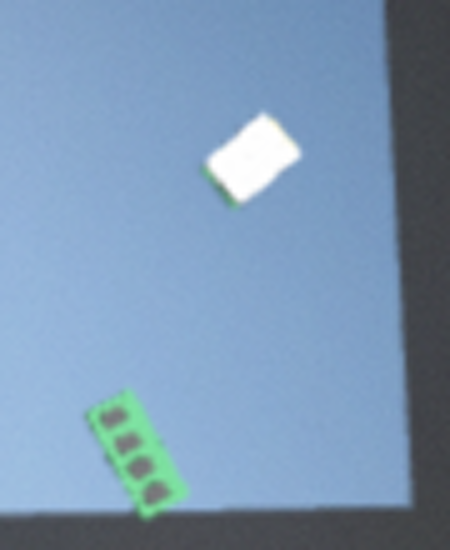

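The white finned block at (441,172), with a green edge, is the module. Its long axis runs up and to the right at about 38°.

Emit:
{"api": "apply_moves", "payload": {"motion": [[[0,0,0,-30,-26,0,0],[0,0,0,-30,-26,0,0],[0,0,0,-30,-26,0,0],[0,0,0,-30,-26,0,0],[0,0,0,-30,-26,0,0],[0,0,0,-30,-26,0,0],[0,0,0,-30,-26,0,0],[0,0,0,-30,-26,0,0],[0,0,0,-30,-26,0,0],[0,0,0,-30,-26,0,0]]]}}

```text
clock: 1.63
position: [394.1, 223.6, 231.6]
eef_rot: [0.512, 3.099, 0.001]
force: [1.0, -0.5, -1.3]
gripper_width: 42.5
finger_force: 0.0
```

Emit:
{"api": "apply_moves", "payload": {"motion": [[[0,0,0,-20,-35,0,0],[0,0,0,-20,-35,0,0],[0,0,0,-20,-35,0,0],[0,0,0,-20,-35,0,0],[0,0,0,-20,-35,0,0],[0,0,0,-20,-35,0,0],[0,0,0,-20,-35,0,0],[0,0,0,-20,-35,0,0],[0,0,0,-20,-35,0,0],[0,0,0,-20,-35,0,0]]]}}

```text
clock: 2.47
position: [470.1, -172.7, 231.5]
eef_rot: [0.513, 3.099, -0.0]
force: [0.1, 1.2, 0.2]
gripper_width: 42.8
finger_force: 0.0
```

Emit:
{"api": "apply_moves", "payload": {"motion": [[[0,0,0,-21,-35,0,0],[0,0,0,-21,-35,0,0],[0,0,0,-21,-35,0,0],[0,0,0,-21,-35,15,0],[0,0,0,-21,-35,15,0],[0,0,0.12,0,0,15,0],[0,0,0.12,0,0,10,0],[0,0,0.12,0,0,0,0],[0,0,0.12,0,0,0,0],[0,0,0.1,0,0,0,0]]]}}

```text
clock: 3.3
position: [512.3, -366.6, 177.0]
eef_rot: [-1.386, -2.818, -0.001]
force: [0.6, 0.6, -1.0]
gripper_width: 42.9
finger_force: 0.0
```

```bash
cat > m.py <<'E'
from h import *
s,p=rest();c=vision.read_camera("wrist");print(s["position"].round(1),s["eef_rot"].round(3),s["clock"],s["joint_pos"].round(2))
import time;cv2.imwrite(f"pics/w{int(s['clock']*100)}.png",c["img"])
for r in finder.spot_in(c,"module_center")[:2]: print(r["p"],np.round(r["bbox"]))
r=finder.spot_in(c,"module_center")[0]["bbox"]
x0,y0,x1,y1=[int(v) for v in (r[0]-10,r[1]-10,r[2]+10,r[3]+10)]
x0=max(x0,0);y0=max(y0,0)
hsv=cv2.cvtColor(c["img"][y0:y1,x0:x1],cv2.COLOR_BGR2HSV)
for nm,m,z in (("white",(hsv[...,1]<60)&(hsv[...,2]>110),12),("green",(hsv[...,0]>40)&(hsv[...,0]<85)&(hsv[...,1]>70),2)):
    cs=cv2.findContours(m.astype(np.uint8),0,2)[0]
    if not cs: continue
    b=cv2.boxPoints(cv2.minAreaRect(max(cs,key=cv2.contourArea)))+[x0,y0]
    w=np.array([ray(c,q,z,p) for q in b]);print(nm,b.round().tolist(),w.round(1)[:,:2].tolist(),"ctr",w.mean(0).round(1))
    e=w[1]-w[0],w[2]-w[1];print([(np.linalg.norm(v).round(1),np.degrees(np.arctan2(v[1],v[0])).round(1)) for v in e])
    print("tool delta",d2t(s,w.mean(0)).round(1))
E
python3 m.py; ls pics
```

```text
[ 512.3 -366.6  177. ] [-1.386e+00 -2.818e+00 -1.000e-03] 3.3 [-0.83  0.19  0.1   1.47  0.    0.09]
0.58 [309. 157. 338. 204.]
white [[307.0, 160.0], [337.0, 160.0], [337.0, 205.0], [307.0, 205.0]] [[492.5, -356.5], [516.5, -338.0], [546.6, -375.5], [521.4, -394.9]] ctr [ 519.2 -366.2   12. ]
[(np.float64(30.3), np.float64(37.6)), (np.float64(48.1), np.float64(-51.3))]
tool delta [ -4.1   5.7 165. ]
green [[308.0, 158.0], [335.0, 158.0], [335.0, 160.0], [308.0, 160.0]] [[492.9, -355.9], [515.2, -338.7], [516.5, -340.4], [494.2, -357.6]] ctr [ 504.7 -348.1    2. ]
[(np.float64(28.1), np.float64(37.6)), (np.float64(2.1), np.float64(-51.4))]
tool delta [ 19.1   5.2 175. ]
mod.png
side0.png
top0.png
w330.png
```

Emit:
{"api": "apply_moves", "payload": {"motion": [[[0,0,0,-4,6,30,0.1],[0,0,0,0,0,40,0.1],[0,0,0,0,0,40,0.1],[0,0,0,0,0,35,0.1],[0,0,0,0,0,20,0.1],[0,0,0,0,0,7,0.1],[0,0,0,0,0,2,0.1],[0,0,0,0,0,0,0.1]]], "newtons": 30}}

```text
clock: 4.12
position: [520.1, -366.4, 4.4]
eef_rot: [1.375, 2.824, -0.0]
force: [0.2, -0.6, 0.2]
gripper_width: 47.4
finger_force: 0.0
```

Emit:
{"api": "apply_moves", "payload": {"motion": [[[0,0,0,0,0,0,-0.8],[0,0,0,0,0,0,-0.8],[0,0,0,0,0,0,-0.8],[0,0,0,0,0,0,-0.8],[0,0,0,0,0,0,-0.8]]], "newtons": 30}}

```text
clock: 4.53
position: [521.0, -367.3, 6.1]
eef_rot: [1.375, 2.82, -0.002]
force: [-0.0, 0.5, 6.6]
gripper_width: 28.7
finger_force: 30.3
```

Emit:
{"api": "apply_moves", "payload": {"motion": [[[0,0,0,0,0,-10,-0.8],[0,0,0,0,0,-25,-0.8],[0,0,0.11,0,0,-35,-0.8],[0,0,0.11,0,0,-35,-0.8],[0,0,0.11,0,0,-35,-0.8],[0,0,0.11,0,0,-35,-0.8],[0,0,0.11,0,0,-20,-0.8],[0,0,0.11,0,0,0,-0.8],[0,0,0,20,2,0,-0.8],[0,0,0,36,3,0,-0.8]]]}}

```text
clock: 5.37
position: [524.3, -312.3, 199.9]
eef_rot: [2.221, 2.219, -0.001]
force: [0.7, 0.5, -0.8]
gripper_width: 29.1
finger_force: 29.8
```

Emit:
{"api": "apply_moves", "payload": {"motion": [[[0,0,0,38,3,0,-0.8],[0,0,0,38,3,0,-0.8],[0,0,0,38,3,0,-0.8],[0,0,0,38,3,0,-0.8],[0,0,0,38,3,0,-0.8],[0,0,0,38,3,0,-0.8],[0,0,0,38,3,0,-0.8],[0,0,0,38,3,0,-0.8],[0,0,0,38,3,0,-0.8],[0,0,0,38,3,0,-0.8]]]}}

```text
clock: 6.2
position: [553.3, 72.0, 200.0]
eef_rot: [2.217, 2.224, 0.002]
force: [0.4, -0.5, 0.2]
gripper_width: 29.0
finger_force: 29.8
```

Emit:
{"api": "apply_moves", "payload": {"motion": [[[0,0,0,30,3,0,-0.8],[0,0,0,18,1,0,-0.8],[0,0,0,0,0,0,-0.8],[0,0,0,0,0,0,-0.8]]]}}

```text
clock: 6.53
position: [557.2, 118.9, 199.5]
eef_rot: [2.215, 2.227, 0.001]
force: [0.2, -1.1, -0.3]
gripper_width: 28.7
finger_force: 29.8
```

```bash
cat > c.py <<'E'
from h import *
s,p=rest();c=vision.read_camera("wrist");print(s["position"].round(1),s["eef_rot"].round(3),s["clock"],s["gripper_width"],s["finger_force"],s["joint_pos"].round(2))
cv2.imwrite(f"pics/w{int(s['clock']*100)}.png",c["img"]);np.savez("shot.npz",img=c["img"],camera_matrix=c["camera_matrix"],distortion=c["distortion"],hand_eye=c["hand_eye"],pos=p[0],rot=p[1])
for q,z in(("case",39),("lid_bar",51),("ridge_top",30.5),("stop",30),("module_center",12)):
    for r in finder.spot_in(c,q)[:2]:
        b=r["bbox"];print(q,round(r["p"],2),np.round(b),ray(c,b[:2],z,p).round(1),ray(c,b[2:],z,p).round(1))
E
python3 c.py
```

```text
[557.2 118.9 199.5] [2.215e+00 2.227e+00 1.000e-03] 6.5333 28.657018266383066 29.770568311214447 [-0.02  0.01 -0.06  1.5  -0.    1.55]
case 0.93 [278. 215. 374. 352.] [517.5  82.   39. ] [629.  -99.3  39. ]
lid_bar 0.74 [276. 132. 368. 245.] [519.4 169.2  51. ] [611.9  53.4  51. ]
ridge_top 0.95 [307. 328. 345. 341.] [546.8 -71.   30.5] [593.7 -89.8  30.5]
stop 0.45 [304. 356. 342. 359.] [ 541.9 -113.8   30. ] [ 591.  -118.2   30. ]
module_center 0.94 [290. 205. 344. 302.] [527.1  83.9  12. ] [593.7 -46.8  12. ]
module_center 0.32 [305. 356. 333. 358.] [ 543.6 -131.5   12. ] [ 581.2 -135.7   12. ]
```

```bash
python3 -c "
import cv2
a=cv2.imread('pics/w653.png');cv2.imwrite('pics/w653b.png',cv2.resize(a[110:400,240:420],None,fx=2.05,fy=2.05,interpolation=cv2.INTER_CUBIC))"
```

```text
(no output)
```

View pics/w653b.png

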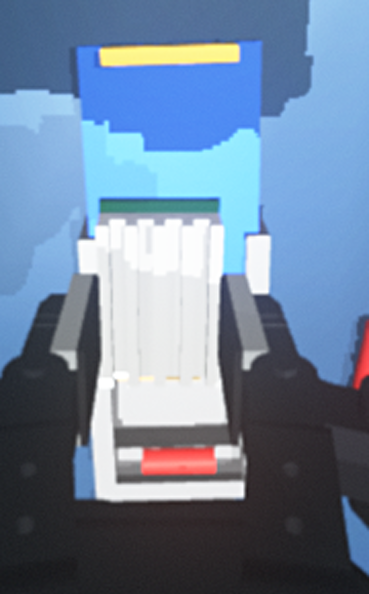

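The picture shows the bar at crop rows 44–65, columns 100–240, and the lid running down from it. The held module, with fins and fingers, blocks the middle. The red ridge is at crop (142–217, 461), and the case's +x end is at row 498, columns 95–245.

```bash
python3 - <<'E'
from h import *
d=np.load("shot.npz");p=(d["pos"],d["rot"])
f=lambda u,v,z:ray(d,(240+u/2.05,110+v/2.05),z,p).round(1)
for n,u,v,z in(("barL",100,50,51),("barR",240,48,51),("bar back top",170,45,51),("bar front top",170,65,51),("lidL",80,50,35),("lidR",261,45,35),("endL",95,498,39),("endR",245,498,39),("ridL",142,461,30),("ridR",217,461,30),("lipR",270,235,39),("lipL",79,240,39)): print(n,f(u,v,z))
# stop / buffer from the top camera
c=vision.read_camera("top");cv2.imwrite("pics/top1.png",cv2.resize(c["img"][110:200,230:400],None,fx=4.5,fy=4.5,interpolation=cv2.INTER_CUBIC))
E
```

```text
barL [531.5 166.6  51. ]
barR [595.1 167.8  51. ]
bar back top [563.3 169.   51. ]
bar front top [563.4 160.   51. ]
lidL [520.5 164.8  35. ]
lidR [607.1 167.6  35. ]
endL [ 521.3 -100.6   39. ]
endR [ 611.6 -100.2   39. ]
ridL [549.4 -81.3  30. ]
ridR [594.9 -81.1  30. ]
lipR [616.6  71.1  39. ]
lipL [517.2  67.8  39. ]
```

View pics/top1.png

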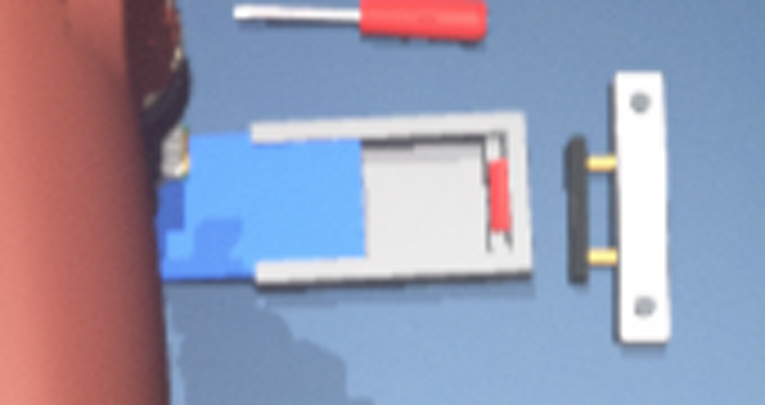

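In this top view the case is tilted about 0.04 rad. The case end is at crop x≈528, the buffer's front is at x≈568 and the stop's face is at x≈616. The lid's front edge is at x≈362, and the open part is clear.

Emit:
{"api": "apply_moves", "payload": {"motion": [[[0,0,-0.03,-25,2,0,-0.8],[0,0,0,-40,3,0,-0.8],[0,0,0,-40,3,0,-0.8],[0,0,0,-35,3,0,-0.8],[0,0,0,-15,5,20,-0.8],[0,0,0,0,0,35,-0.8],[0,0,0,0,0,38,-0.8],[0,0,0,0,0,30,-0.8],[0,0,0,0,0,17,-0.8],[0,0,0,0,0,0,-0.8]]]}}

```text
clock: 7.72
position: [574.4, -36.0, 53.8]
eef_rot: [-2.181, -2.252, 0.005]
force: [0.1, 0.3, -0.6]
gripper_width: 28.8
finger_force: 29.8
```

```bash
python3 c.py; python3 - <<'E'
import cv2,glob,os
a=cv2.imread(max(glob.glob('pics/w*.png'),key=os.path.getmtime));cv2.imwrite('pics/v1.png',a[100:400,160:480])
E
```

```text
[574.4 -36.   53.8] [-2.181 -2.252  0.005] 7.7167 28.757389913127682 29.78228062391281 [-0.29  0.09 -0.25  1.25  0.    1.25]
lid_bar 0.92 [209.   0. 405. 181.] [527.2  80.1  51. ] [616.4   6.8  51. ]
lid_bar 0.7 [285. 293. 344. 317.] [558.2 -58.9  51. ] [591.6 -73.6  51. ]
ridge_top 0.66 [285. 295. 344. 317.] [556.1 -75.   30.5] [593.9 -90.3  30.5]
stop 0.89 [190. 340. 358. 400.] [ 492.8 -112.8   30. ] [ 608.4 -160.9   30. ]
module_center 0.88 [287. 207. 348. 298.] [555.1 -22.4  12. ] [598.2 -89.   12. ]
module_center 0.52 [287. 297. 345. 315.] [555.3 -89.6  12. ] [ 597.1 -102.9   12. ]
```

View pics/v1.png

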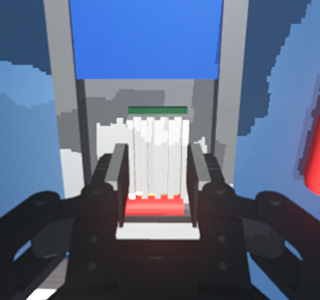

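The lid's front edge is at crop row 78, columns 71–218. The module hangs level between the fingers over the open floor, and the ridge is at crop (125–187, 205).

```bash
python3 - <<'E'
from h import *
d=np.load("shot.npz");p=(d["pos"],d["rot"])
f=lambda u,v,z:ray(d,(160+u,100+v),z,p).round(1)
for n,u,v,z in(("lidL",71,78,35),("lidR",218,78,35),("lidL0",66,2,35),("lidR0",222,2,35),("wallLin",76,78,39),("outL0",44,2,39),("outR0",250,2,39),("outL",56,110,39),("outR",241,110,39),("inL",93,155,28),("redL",125,205,30),("redR",187,205,30),("modL",127,112,48),("modR",188,112,48)): print(n,f(u,v,z))
E
```

```text
lidL [527.4   1.1  35. ]
lidR [606.7   3.8  35. ]
lidL0 [527.1  40.2  35. ]
lidR0 [605.   42.7  35. ]
wallLin [531.2   2.2  39. ]
outL0 [517.5  39.9  39. ]
outR0 [617.8  43.2  39. ]
outL [519.5 -16.1  39. ]
outR [619.9 -12.6  39. ]
inL [536.3 -48.8  28. ]
redL [556.1 -82.7  30. ]
redR [595.6 -81.2  30. ]
modL [559.  -12.6  48. ]
modR [590.3 -11.5  48. ]
```

Emit:
{"api": "apply_moves", "payload": {"motion": [[[0,0,0,0,-4,0,-0.8],[0,0,0,0,0,12,-0.8],[0,0,0,0,0,14,-0.8],[0,0,0,0,0,8,-0.8],[0,0,0,0,0,4,-0.8],[0,0,0,0,0,2,-0.8],[0,0,0,0,0,1,-0.8],[0,0,0,0,0,0,-0.8]]]}}

```text
clock: 8.68
position: [573.8, -36.5, 17.7]
eef_rot: [2.184, 2.258, 0.0]
force: [-0.6, 0.1, -0.3]
gripper_width: 28.8
finger_force: 29.8
```

Emit:
{"api": "apply_moves", "payload": {"motion": [[[0,0,0,0,-3,2,-0.8],[0,0,0,0,0,2,-0.8],[0,0,0,0,0,1,-0.8],[0,0,0,0,0,0,-0.8]]]}}

```text
clock: 9.02
position: [570.5, -36.6, 12.4]
eef_rot: [-2.184, -2.258, -0.0]
force: [0.3, -0.3, -0.5]
gripper_width: 28.9
finger_force: 29.8
```

Emit:
{"api": "apply_moves", "payload": {"motion": [[[0,0,0,0,0,1,-0.8],[0,0,0,0,0,1,-0.8],[0,0,0,0,0,0,-0.8]]]}}

```text
clock: 9.27
position: [570.6, -36.6, 10.4]
eef_rot: [-2.184, -2.258, -0.0]
force: [-0.2, -0.0, -0.5]
gripper_width: 29.1
finger_force: 29.8
```

Emit:
{"api": "apply_moves", "payload": {"motion": [[[0,0,0,0,0,1,-0.8],[0,0,0,0,0,0,-0.8]]]}}

```text
clock: 9.43
position: [570.7, -36.6, 10.1]
eef_rot: [2.184, 2.258, 0.0]
force: [-2.8, 0.8, 5.4]
gripper_width: 28.8
finger_force: 30.3
```

Emit:
{"api": "apply_moves", "payload": {"motion": [[[0,0,0,0,0,0,-0.15],[0,0,0,0,0,0,-0.15],[0,0,0,0,0,0,-0.15],[0,0,0,0,0,-5,-0.15],[0,0,0,0,0,-15,-0.15],[0,0,0,0,0,-30,-0.15],[0,0,0,0,0,-35,-0.15],[0,0,0,0,0,-35,-0.15],[0,0,0,15,0,-20,-0.15],[0,0,0,0,0,0,-0.15]]]}}

```text
clock: 10.27
position: [572.6, -20.9, 155.7]
eef_rot: [2.179, 2.254, 0.007]
force: [1.5, 1.1, 0.9]
gripper_width: 36.3
finger_force: 0.0
```

```bash
python3 c.py; python3 - <<'E'
import cv2,glob,os
a=cv2.imread(max(glob.glob('pics/w*.png'),key=os.path.getmtime));cv2.imwrite('pics/v2.png',cv2.resize(a[60:400,180:460],None,fx=1.7,fy=1.7))
E
```

```text
[572.6 -20.9 155.7] [2.179 2.254 0.007] 10.2667 36.29860941934625 0.0 [-0.27  0.01 -0.14  1.42  0.    1.27]
case 0.95 [249.  85. 378. 273.] [517.9  66.9  39. ] [635.3 -99.7  39. ]
case 0.66 [  1. 360.  58. 400.] [ 250.7 -212.6   39. ] [ 296.6 -268.4   39. ]
lid_bar 0.87 [249.   2. 372. 167.] [522.4 120.3  51. ] [618.6   6.9  51. ]
ridge_top 0.64 [290. 242. 334. 260.] [550.4 -73.6  30.5] [593.7 -90.6  30.5]
ridge_top 0.49 [249.  87. 372. 271.] [515.8  65.5  30.5] [ 632.1 -102.3   30.5]
stop 0.77 [268. 280. 368. 340.] [ 528.6 -115.5   30. ] [ 634.4 -187.9   30. ]
module_center 0.62 [300. 174. 331. 224.] [558.  -10.4  12. ] [589.6 -60.5  12. ]
module_center 0.46 [251.   1. 372. 167.] [515.9 130.8  12. ] [626.5  -1.8  12. ]
```

View pics/v2.png

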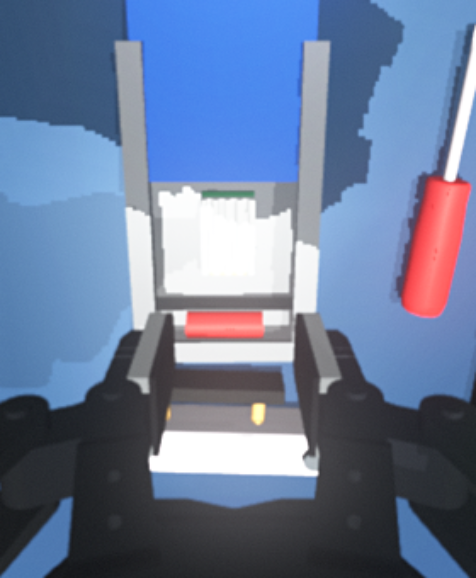

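The module lies flat on the case floor clear of the lid (crop 200–255, 192–275), and the ridge is at row 323. The buffer front is at crop row ≈372, and the stop's top runs from about row 432 to row 475.

```bash
python3 - <<'E'
from h import *
d=np.load("shot.npz");p=(d["pos"],d["rot"])
f=lambda u,v,z:ray(d,(180+u/1.7,60+v/1.7),z,p).round(1)
for n,u,v,z in(("endL",175,361,39),("endR",293,361,39),("bufL",168,372,22),("bufR",283,372,22),("bufback",225,402,22),("stopfaceL",152,433,30),("stopfaceR",307,434,30),("ridge",225,323,30)): print(n,f(u,v,z))
E
```

```text
endL [ 544.2 -101.2   39. ]
endR [610.9 -99.3  39. ]
bufL [ 538.3 -119.4   22. ]
bufR [ 608.1 -117.4   22. ]
bufback [ 573.5 -139.7   22. ]
stopfaceL [ 529.2 -157.5   30. ]
stopfaceR [ 624.5 -155.6   30. ]
ridge [571.8 -81.2  30. ]
```

Emit:
{"api": "apply_moves", "payload": {"motion": [[[0,0,0,30,-3,0,-1],[0,0,0,40,0,0,-1],[0,0,0,40,0,0,-1],[0,0,0,40,0,0,-1],[0,0,0,40,0,0,-1],[0,0,0,28,0,0,-1],[0,0,0,0,0,0,-1]]]}}

```text
clock: 11.15
position: [558.5, 200.6, 148.3]
eef_rot: [-2.178, -2.261, 0.001]
force: [-0.0, -0.4, 0.6]
gripper_width: 0.1
finger_force: 0.0
```

Emit:
{"api": "apply_moves", "payload": {"motion": [[[0,0,0,0,3,25,-1],[0,0,0,0,0,38,-1],[0,0,0,0,0,30,-1],[0,0,0,0,0,15,-1],[0,0,0,0,0,5,-1],[0,0,0,0,0,0,-1],[0,0,0,0,0,0,-1]]]}}

```text
clock: 11.73
position: [563.3, 195.9, 37.2]
eef_rot: [2.185, 2.257, 0.001]
force: [0.8, -0.6, -0.2]
gripper_width: -0.2
finger_force: 0.0
```

Emit:
{"api": "apply_moves", "payload": {"motion": [[[0,0,0,-5,0,3,-1],[0,0,0,-5,0,1,-1],[0,0,0,-2,0,0,-1],[0,0,0,-2,0,0,-1],[0,0,0,-2,0,0,-1],[0,0,0,-2,0,0,-1],[0,0,0,-2,0,0,-1],[0,0,0,-2,0,0,-1],[0,0,0,0,0,0,-1]]]}}

```text
clock: 12.48
position: [563.7, 174.0, 32.6]
eef_rot: [2.185, 2.258, 0.0]
force: [-0.3, -1.7, 0.3]
gripper_width: 0.3
finger_force: 0.0
```

Emit:
{"api": "apply_moves", "payload": {"motion": [[[0,0,0,-2,0,0,-1],[0,0,0,-2,0,0,-1],[0,0,0,-3,0,0,-1],[0,0,0,-4,0,0,-1],[0,0,0,-4,0,0,-1],[0,0,0,-4,0,0,-1],[0,0,0,-4,0,0,-1],[0,0,0,-4,0,0,-1],[0,0,0,-3,0,0,-1],[0,0,0,-1,0,0,-1]]]}}

```text
clock: 13.32
position: [564.7, 142.7, 32.6]
eef_rot: [2.185, 2.257, 0.0]
force: [-0.3, 0.4, 0.1]
gripper_width: -0.0
finger_force: 0.1
```

```bash
cat > b.py <<'E'
from h import *
s,p=rest();c=vision.read_camera("top");print(s["position"].round(1),s["force"].round(1),s["clock"])
cv2.imwrite(f"pics/t{int(s['clock']*100)}.png",cv2.resize(c["img"][110:200,230:400],None,fx=4.5,fy=4.5,interpolation=cv2.INTER_CUBIC))
c=vision.read_camera("wrist");cv2.imwrite(f"pics/w{int(s['clock']*100)}.png",c["img"])
for q,z in(("case",39),("lid_bar",51),("ridge_top",30.5),("stop",30)):
    for r in finder.spot_in(c,q)[:2]:
        b=r["bbox"];print(q,round(r["p"],2),np.round(b),ray(c,b[:2],z,p).round(1),ray(c,b[2:],z,p).round(1))
E
python3 b.py
```

```text
[564.7 142.7  32.6] [-0.3  0.4  0.1] 13.3167
lid_bar 0.69 [231. 273. 402. 358.] [526.1 144.9  51. ] [610.1  98.5  51. ]
```

```bash
python3 - <<'E'
import cv2,numpy as np
a=cv2.resize(cv2.imread('pics/w1331.png'),(480,300));b=cv2.resize(cv2.imread('pics/t1331.png'),(480,254))
cv2.imwrite('pics/v3.png',np.vstack([a,b]))
E
```

```text
(no output)
```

View pics/v3.png

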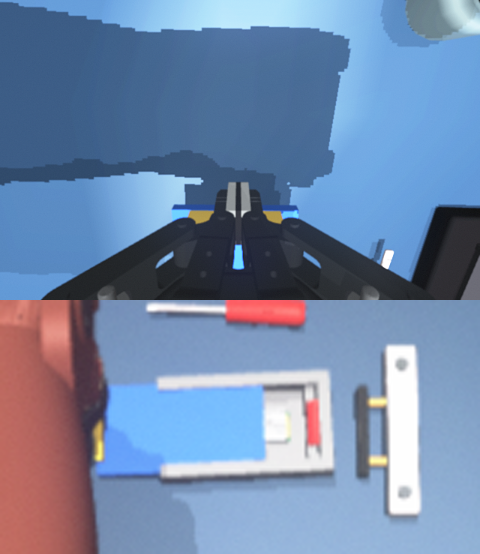

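The lid slid about 37 mm with the bar centred on the fingers. The case has not moved, and the module shows ahead of the lid's edge.

Emit:
{"api": "apply_moves", "payload": {"motion": [[[0,0,0,-2,0,0,-1],[0,0,0,-4,0,0,-1],[0,0,0,-4,0,0,-1],[0,0,0,-4,0,0,-1],[0,0,0,-4,0,0,-1],[0,0,0,-4,0,0,-1],[0,0,0,-4,0,0,-1],[0,0,0,-4,0,0,-1],[0,0,0,-3,0,0,-1],[0,0,0,-1,0,0,-1]]]}}

```text
clock: 14.45
position: [565.9, 108.8, 32.6]
eef_rot: [2.185, 2.257, 0.0]
force: [-0.3, 0.5, -0.1]
gripper_width: -0.2
finger_force: 0.1
```

Emit:
{"api": "apply_moves", "payload": {"motion": [[[0,0,0,-1.5,0,0,-1],[0,0,0,-1.5,0,0,-1],[0,0,0,-1.5,0,0,-1],[0,0,0,-1.5,0,0,-1],[0,0,0,-1.5,0,0,-1],[0,0,0,-1.5,0,0,-1],[0,0,0,-1.5,0,0,-1],[0,0,0,-1.5,0,0,-1]]]}}

```text
clock: 15.12
position: [566.2, 97.3, 32.5]
eef_rot: [-2.184, -2.258, -0.0]
force: [-0.3, 0.9, -0.2]
gripper_width: 0.2
finger_force: 0.8
```

Emit:
{"api": "apply_moves", "payload": {"motion": [[[0,0,0,-1.5,0,0,-1],[0,0,0,-1.5,0,0,-1],[0,0,0,-1.5,0,0,-1],[0,0,0,-1.5,0,0,-1],[0,0,0,-1.5,0,0,-1]]]}}

```text
clock: 15.53
position: [566.4, 89.8, 32.6]
eef_rot: [-2.184, -2.258, -0.0]
force: [-0.9, 3.9, 0.3]
gripper_width: -0.2
finger_force: 1.8
```

Emit:
{"api": "apply_moves", "payload": {"motion": [[[0,0,0,-1.5,0,0,-1],[0,0,0,-1.5,0,0,-1],[0,0,0,-1.5,0,0,-1],[0,0,0,-1.5,0,0,-1],[0,0,0,-1.5,0,0,-1]]]}}

```text
clock: 15.95
position: [566.7, 82.2, 32.6]
eef_rot: [-2.184, -2.258, -0.0]
force: [-0.8, 3.3, -0.0]
gripper_width: 0.2
finger_force: 1.8
```

Emit:
{"api": "apply_moves", "payload": {"motion": [[[0,0,0,-1,0,0,-1],[0,0,0,-1,0,0,-1],[0,0,0,-1,0,0,-1],[0,0,0,-1,0,0,-1],[0,0,0,-1,0,0,-1]]]}}

```text
clock: 16.37
position: [566.8, 77.3, 32.6]
eef_rot: [-2.184, -2.258, -0.0]
force: [0.1, 3.3, -1.4]
gripper_width: -0.1
finger_force: 1.8
```

Emit:
{"api": "apply_moves", "payload": {"motion": [[[0,0,0,-1,0,0,-1],[0,0,0,-1,0,0,-1],[0,0,0,-1,0,0,-1],[0,0,0,-1,0,0,-1]]]}}

```text
clock: 16.7
position: [567.0, 73.2, 32.6]
eef_rot: [-2.184, -2.258, -0.0]
force: [0.5, 4.9, 0.1]
gripper_width: 0.3
finger_force: 1.8
```

Emit:
{"api": "apply_moves", "payload": {"motion": [[[0,0,0,-0.8,0,0,-1],[0,0,0,-0.8,0,0,-1],[0,0,0,-0.8,0,0,-1]]]}}

```text
clock: 16.95
position: [567.1, 71.0, 32.6]
eef_rot: [-2.184, -2.258, -0.0]
force: [-0.2, 5.2, 0.1]
gripper_width: 0.0
finger_force: 3.0
```

Emit:
{"api": "apply_moves", "payload": {"motion": [[[0,0,0,-0.8,0,0,-1],[0,0,0,-0.8,0,0,-1],[0,0,0,-0.8,0,0,-1]]]}}

```text
clock: 17.2
position: [567.4, 69.8, 32.7]
eef_rot: [-2.183, -2.258, -0.004]
force: [0.0, 10.4, 1.2]
gripper_width: -0.3
finger_force: 5.5
```

Emit:
{"api": "apply_moves", "payload": {"motion": [[[0,0,0,-0.8,0,0,-1],[0,0,0,-0.8,0,0,-1],[0,0,0,-0.8,0,0,-1]]]}}

```text
clock: 17.45
position: [567.5, 67.1, 32.7]
eef_rot: [-2.183, -2.258, -0.003]
force: [1.4, 8.2, -0.0]
gripper_width: 0.2
finger_force: 4.0
```

Emit:
{"api": "apply_moves", "payload": {"motion": [[[0,0,0,-0.8,0,0,-1],[0,0,0,-0.8,0,0,-1],[0,0,0,-0.8,0,0,-1],[0,0,0,-0.8,0,0,-1]]]}}

```text
clock: 17.78
position: [567.6, 63.3, 32.7]
eef_rot: [-2.184, -2.258, -0.002]
force: [1.2, 5.6, 0.7]
gripper_width: -0.3
finger_force: 2.9
```

Emit:
{"api": "apply_moves", "payload": {"motion": [[[0,0,0,-0.8,0,0,-1],[0,0,0,-0.8,0,0,-1],[0,0,0,-0.8,0,0,-1],[0,0,0,-0.8,0,0,-1]]]}}

```text
clock: 18.12
position: [567.7, 60.0, 32.7]
eef_rot: [2.184, 2.258, 0.001]
force: [0.7, 4.2, -0.3]
gripper_width: 0.3
finger_force: 2.4
```

Emit:
{"api": "apply_moves", "payload": {"motion": [[[0,0,0,-0.8,0,0,-1],[0,0,0,-0.8,0,0,-1]]]}}

```text
clock: 18.28
position: [567.8, 58.0, 32.7]
eef_rot: [2.184, 2.257, 0.001]
force: [1.2, 2.0, -0.2]
gripper_width: -0.3
finger_force: 1.3
```

Emit:
{"api": "apply_moves", "payload": {"motion": [[[0,0,0,-0.7,0,0,-1],[0,0,0,-0.7,0,0,-1]]]}}

```text
clock: 18.45
position: [567.5, 56.2, 32.6]
eef_rot: [2.184, 2.257, -0.001]
force: [-0.6, -0.1, -0.3]
gripper_width: -0.1
finger_force: 0.0
```

Emit:
{"api": "apply_moves", "payload": {"motion": [[[0,0,0,-0.7,0,0,-1],[0,0,0,-0.7,0,0,-1]]]}}

```text
clock: 18.62
position: [567.5, 54.9, 32.5]
eef_rot: [2.185, 2.257, -0.001]
force: [0.3, 0.0, -0.3]
gripper_width: -0.1
finger_force: 0.0
```

Emit:
{"api": "apply_moves", "payload": {"motion": [[[0,0,0,-0.7,0,0,-1],[0,0,0,-0.7,0,0,-1]]]}}

```text
clock: 18.78
position: [567.5, 54.1, 32.5]
eef_rot: [-2.184, -2.257, -0.001]
force: [-0.6, 3.7, 0.8]
gripper_width: -0.1
finger_force: 2.1
```

Emit:
{"api": "apply_moves", "payload": {"motion": [[[0,0,0,-0.6,0,0,-1],[0,0,0,0,0,0,-1]]]}}

```text
clock: 18.95
position: [567.6, 54.1, 32.6]
eef_rot: [-2.183, -2.258, -0.002]
force: [0.3, 4.7, 0.3]
gripper_width: -0.2
finger_force: 2.4
```

Emit:
{"api": "apply_moves", "payload": {"motion": [[[0,0,0,-0.6,0,0,-1],[0,0,0,0,0,0,-1]]]}}

```text
clock: 19.12
position: [567.6, 53.9, 32.6]
eef_rot: [-2.182, -2.258, -0.003]
force: [-0.1, 7.3, -0.1]
gripper_width: -0.3
finger_force: 3.6
```

Emit:
{"api": "apply_moves", "payload": {"motion": [[[0,0,0,-0.7,0,0,-1],[0,0,0,-0.7,0,0,-1],[0,0,0,0,0,0,-1]]]}}

```text
clock: 19.37
position: [568.0, 53.6, 32.7]
eef_rot: [-2.181, -2.258, -0.006]
force: [1.9, 14.0, 0.4]
gripper_width: -0.0
finger_force: 6.4
```

Emit:
{"api": "apply_moves", "payload": {"motion": [[[0,0,0,3,0,0,-1],[0,0,0,10,0,0,-1],[0,0,0,20,0,0,-1],[0,0,0,10,0,-15,-1],[0,0,0,0,0,-35,-1],[0,0,0,0,0,-40,-1],[0,0,0,0,0,-40,-1],[0,0,0,0,0,-30,-1],[0,0,0,0,0,-10,-1],[0,0,0,0,0,0,-1]]]}}

```text
clock: 20.2
position: [567.9, 94.5, 206.2]
eef_rot: [2.181, 2.255, 0.005]
force: [0.1, -0.3, -0.7]
gripper_width: -0.2
finger_force: 0.0
```

```bash
python3 b.py; python3 - <<'E'
import cv2,glob,os,numpy as np
g=lambda k:cv2.imread(max(glob.glob(f'pics/{k}*[0-9].png'),key=os.path.getmtime))
a=g('w')[100:400,200:440];b=g('t')
cv2.imwrite('pics/v4.png',np.hstack([cv2.resize(a,(400,500)),cv2.copyMakeBorder(cv2.resize(b,(400,212)),0,288,0,0,0)]))
E
```

```text
[567.9  94.5 206.2] [ 0.1 -0.3 -0.7] 20.2
case 0.6 [272. 214. 366. 350.] [522.9  54.   39. ] [ 638.6 -125.6   39. ]
lid_bar 0.75 [278. 223. 356. 344.] [529.7  48.8  51. ] [ 622.9 -105.4   51. ]
```

View pics/v4.png

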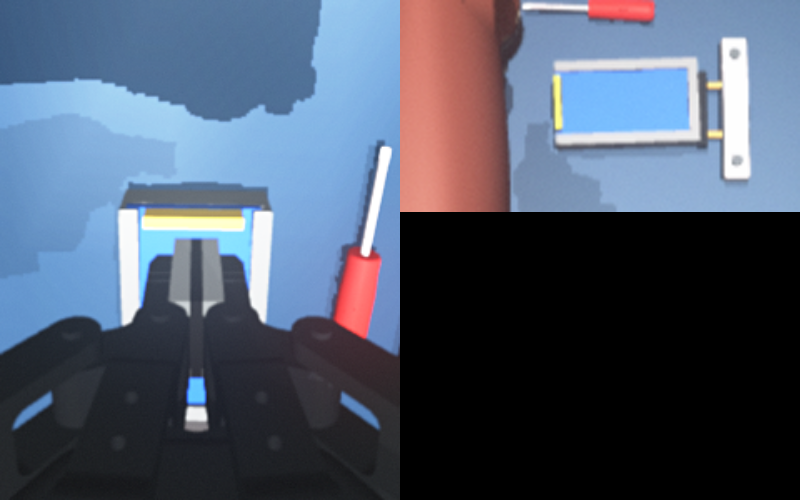

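The lid is flush with the case's open end: the bar is at crop row ~218, level with the lip ends at ~210. It covers the ridge, and the case rests against the buffer.

```bash
python3 -c "
from plant import job;print(job.hand_in())"
```

```text
the job is handed in; nothing more can be done
None
```

I laid the module flat in the case and slid the lid until it snapped over the ridge and stopped at the hard wall. The case ended up against the buffer, the push readings peaked at 14 N, the jar was never approached, and I handed the job in at about 20 s; the hand-in gave no verdict.

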